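# Put the microscope objectives back in their colour-coded caddy

## Task

Put the four colour-banded microscope objectives away in the caddy, each standing upright, nose up, on the floor of the pocket of its own colour. Set them down gently, never letting one drop. Leave the plain objective without a coloured band and the eyepiece standing where they are.

Things in the scene. Friction and masses are not known exactly. Their poses are not given: they have to be found in the camera images.
- objective_red: Microscope objective with a red band: round metal barrel standing nose up, 50 mm tall, 110 g, loose. Steel foot 24 mm dia. to 6 mm height; straight barrel 30 mm dia. from 6 to 38 mm, red from 27 mm up to its flat shoulder; thin steel nose above, 16 to 10 mm dia. Origin: centre of the underside; z up the barrel. The six standing objects are 65 mm or more apart (centres).
- objective_yellow: Microscope objective with a yellow band: round metal barrel standing nose up, 50 mm tall, 110 g, loose. Steel foot 24 mm dia. to 6 mm height; straight barrel 30 mm dia. from 6 to 38 mm, yellow from 27 mm up to its flat shoulder; thin steel nose above, 16 to 10 mm dia. Origin: centre of the underside; z up the barrel. The six standing objects are 65 mm or more apart (centres).
- objective_green: Microscope objective with a green band: round metal barrel standing nose up, 50 mm tall, 110 g, loose. Steel foot 24 mm dia. to 6 mm height; straight barrel 30 mm dia. from 6 to 38 mm, green from 27 mm up to its flat shoulder; thin steel nose above, 16 to 10 mm dia. Origin: centre of the underside; z up the barrel. The six standing objects are 65 mm or more apart (centres).
- objective_blue: Microscope objective with a blue band: round metal barrel standing nose up, 50 mm tall, 110 g, loose. Steel foot 24 mm dia. to 6 mm height; straight barrel 30 mm dia. from 6 to 38 mm, blue from 27 mm up to its flat shoulder; thin steel nose above, 16 to 10 mm dia. Origin: centre of the underside; z up the barrel. The six standing objects are 65 mm or more apart (centres).
- pocket_red: Red square open pocket, fixed: 58 mm outside, 46 mm inside, 14 mm high, floor 3 mm thick. Origin: centre of its underside, 4 mm above the bench; z up, x, y along the walls. The four pockets form a 2 x 2 block, 76 mm between centres, in any colour order, centred on and square with a fixed grey tray (the caddy) 176 x 176 mm, rim 18 mm above the bench.
- pocket_yellow: Yellow square open pocket, fixed: 58 mm outside, 46 mm inside, 14 mm high, floor 3 mm thick. Origin: centre of its underside, 4 mm above the bench; z up, x, y along the walls. The four pockets form a 2 x 2 block, 76 mm between centres, in any colour order, centred on and square with a fixed grey tray (the caddy) 176 x 176 mm, rim 18 mm above the bench.
- pocket_green: Green square open pocket, fixed: 58 mm outside, 46 mm inside, 14 mm high, floor 3 mm thick. Origin: centre of its underside, 4 mm above the bench; z up, x, y along the walls. The four pockets form a 2 x 2 block, 76 mm between centres, in any colour order, centred on and square with a fixed grey tray (the caddy) 176 x 176 mm, rim 18 mm above the bench.
- pocket_blue: Blue square open pocket, fixed: 58 mm outside, 46 mm inside, 14 mm high, floor 3 mm thick. Origin: centre of its underside, 4 mm above the bench; z up, x, y along the walls. The four pockets form a 2 x 2 block, 76 mm between centres, in any colour order, centred on and square with a fixed grey tray (the caddy) 176 x 176 mm, rim 18 mm above the bench.
- objective_plain: Look-alike that stays out: a bare-metal objective of the same shape and size as the others (50 mm tall, barrel 30 mm dia., 110 g, loose, upright) but with no coloured band; its shoulder is plain aluminium. Origin: centre of the underside; z up.
- eyepiece: Look-alike that stays out: an eyepiece, steel sleeve 26 mm dia. to 12 mm height under a black barrel 34 mm dia., 35 mm tall in all, 90 g, loose, upright, with a grey ring and glass on its top. Origin: centre of the underside; z up.
Things that resemble listed ones, but are neither listed nor needed, are in the scene too. What is shaped like the objective_red but orange is not meant.

How it is judged:
At the end, for the whole second after the job is handed in: Each banded objective rests, released, upright (0.12 rad) on the floor of the pocket of its colour (centres within 14 mm, underside under 7 mm above the pocket's underside); the plain objective and the eyepiece stand upright (0.15 rad) within 30 mm of their starts; all at rest (horizontal distance between objective_red and pocket_red below 0.014 m and z of objective_red in the frame of pocket_red below 0.007 m and angle between each of objective_red, objective_yellow, objective_green, objective_blue's own z axis and vertical below 0.12 rad and linear speed of each of objective_red, objective_yellow, objective_green, objective_blue, objective_plain, eyepiece below 0.02 m/s and angular speed of each of objective_red, objective_yellow, objective_green, objective_blue below 0.2 rad/s and horizontal distance between objective_yellow and pocket_yellow below 0.014 m and z of objective_yellow in the frame of pocket_yellow below 0.007 m and horizontal distance between objective_green and pocket_green below 0.014 m and z of objective_green in the frame of pocket_green below 0.007 m and horizontal distance between objective_blue and pocket_blue below 0.014 m and z of objective_blue in the frame of pocket_blue below 0.007 m and distance of each of objective_plain, eyepiece from where it was at the start of the episode below 0.03 m and angle between each of objective_plain, eyepiece's own z axis and vertical below 0.15 rad); the robot touches nothing.
It fails at once if an objective is dropped (moves faster than 0.6 m/s with no finger on it) ((contact force between objective_red and the fingers below 0.05 N and linear speed of objective_red above 0.6 m/s) or (contact force between objective_yellow and the fingers below 0.05 N and linear speed of objective_yellow above 0.6 m/s) or (contact force between objective_green and the fingers below 0.05 N and linear speed of objective_green above 0.6 m/s) or (contact force between objective_blue and the fingers below 0.05 N and linear speed of objective_blue above 0.6 m/s)).
It fails at once if the plain objective or the eyepiece is moved more than 30 mm or tipped over (distance of any of objective_plain, eyepiece from where it was at the start of the episode above 0.03 m or angle between any of objective_plain, eyepiece's own z axis and vertical above 0.5 rad).
It also fails if it takes over 99 s, if anything falls off the work surface, if the arm or the gripper's body presses on something with over 40 N, if the wrist force passes 120 N, or if a joint passes its speed limit or range.

## Robot

A 7-joint arm with a two-finger parallel gripper is mounted at the origin on the work surface. World frame = base frame: x ahead of the robot, y to its left, z up, the work surface at z = 0. Lengths are in m, angles in rad, forces in N, time in s.
With the tool pointing down it reaches from about 0.4 to 0.85 m from the base axis. Payload 10.4 kg.
Tool frame: the origin (TCP) lies at the very end of the fingers, on their centre line; the grasp point (between the pads) lies 19 mm behind it (grip_point_offset is the distance from the TCP to the grasp point, in m); z points along the fingers, y is the line along which they close (so a half turn about z gives the same grasp; the last joint's range is limited). The gripper opens to 87 mm and grips with 3 to 60 N. Pads are 19 mm wide; open, the fingers measure 117 mm over their backs; the gripper's body (75 mm by 190 mm) begins 51 mm behind the grasp point.
Start: joints at [-1.338, 0.332, -0.065, 1.46, 0.022, 1.35, -0.088], TCP at [0.158, 0.605, 0.223] pointing down, gripper open.
Joint ranges: [-2.6, 2.6], [-0.5, 2.12], [-1.47, 1.34], [0.16, 2.42], [-1.27, 4.41], [0.06, 2.06], [-2.6, 2.6]. Speed limits (rad/s): [2.22, 2.22, 2.79, 2.79, 3.14, 3.14, 3.14].

## Interface

Orientations are given as a unit quaternion [x, y, z, w].
In Python, from bench import * gives the robot as it stands.
- The arm moves only by the tool play_rows, never from a script. Its argument "increments" is text: rows parted by semicolons, each of 7 numbers parted by spaces: the turn, a rotation vector about the tool's x, y, z in rad, then the shift along the tool's x, y, z in m, then the opening, from 0 (shut) to 1 (fully open). A call has 1 to 8 rows; each row is the pose to reach, as a shift and turn from the pose commanded when the call began, along the tool's axes at that moment; what a row does not reach only later rows make up. A row lasts 1/10 s, in which the tool goes at most 50 mm and 8.59 degrees, less where a joint would pass 70% of its speed; a pose out of reach is approached as far as the arm can. A call with a gripper value outside its range is refused whole. The fingers move at their own pace and stop on an object; "grip_force" is the grip in N (left out, the last holds). Time passes only in rows, so rows that repeat a pose let the fingers close. It gives the time, the measured TCP pose, the force, the opening and the grip force at its end, in the units of the state.
- read_state(): the state, without advancing time (a new reading comes with each control period).
- camera(name): name is "scene" or "top" or "wrist"; returns a dict with "color" (384x512x3 uint8, red, green, blue), "fx", "fy", "cx", "cy" (pixels), "camera_from_world" (4x4, takes a point from world to camera coordinates); the wrist camera has in their place "mount" (4x4, takes a point from camera to tool coordinates, whose origin is the TCP and whose axes are the flange's). Camera axes: x right, y down, z forward; pixel columns grow to the right and rows downward; lengths in m; the calibration is good to about 2 mm. The wrist camera is an equidistant fisheye: a pixel r from the principal point sees the ray r / f radians off the axis. A picture is of the moment at which its call begins: read the wrist's pose just before it. There is no depth.
- close_job(): hands the job in; it is judged then, once.
The state is a dict: "time": time; "joint_positions": joint angles; "joint_vel": joint speeds; "joint_torque": joint torques, N m; "ee_pos": TCP position; "eef_rot": TCP orientation; "ft_force": force on the tool from outside, world axes, zero at the start; "torque": the same for the moment, N m; "width": finger opening in m; "grip_force": force on a finger pad.
Only numpy, scipy, OpenCV 4.12 (cv2) and the standard library are available. Lean on these libraries where they do the work, as an engineer would, in place of code of your own. Each camera call takes 0.05 s, during which the arm holds its last target. There are 200 camera calls.

## Working session

There is one attempt and no reset: what is moved stays moved. The work goes in short steps, Python scripts to look and compute and a tool call to move; the robot and the scene stay as the last step left them, time stands still between calls to the robot, and variables do not carry over. Pictures are saved under pics/ and viewed, at most 14 in all, crops included, and the job is handed in when it is done.

Besides the shell and the picture viewer there is one more tool, called after "Emit:" as name(argument=value, ...) on one line, values as JSON. play_rows: Moves the arm, as the interface text tells. Its arguments: {"type":"object","properties":{"increments":{"type":"string"},"grip_force":{"type":"number"}},"required":["increments"]}

```bash
mkdir -p pics; python3 - <<'E'
from bench import *
import cv2
s=read_state();print({k:s[k] for k in("time","ee_pos","eef_rot","width","ft_force")})
for n in("top","scene"):
    c=camera(n);cv2.imwrite(f"pics/{n}0.png",cv2.resize(c["color"][:,:,::-1],(800,600),interpolation=cv2.INTER_CUBIC))
    print(n,c["fx"],c["fy"],c["cx"],c["cy"],c["camera_from_world"].tolist() if hasattr(c["camera_from_world"],"tolist") else c["camera_from_world"])
E
```

```text
{'time': 0.0, 'ee_pos': array([0.15804638, 0.60429645, 0.22175742]), 'eef_rot': array([ 1.27538621e-01,  9.91833354e-01, -7.03273492e-04, -5.48350378e-05]), 'width': 0.08705585095928196, 'ft_force': array([ 0.60088687,  0.12637038, -0.83272848])}
top 428.4805022644853 428.4805022644853 264.15843899172734 187.5571342616328 [[-0.005496862386449139, -0.9996371310675138, 0.02637026156514817, -0.017037526288528924], [-0.9957049694953986, 0.003034227527532165, -0.09253327609826852, 0.5212027912003916], [0.09241968527360209, -0.02676564317219103, -0.9953603378272148, 1.0058123958616374], [0.0, 0.0, 0.0, 1.0]]
scene 365.05466220032326 365.05466220032326 259.77167981233964 190.0308612551929 [[0.77106659974483, 0.63666071313335, -0.010928637173974432, -0.3930728132792725], [0.46161540786638955, -0.5707245886231069, -0.6791057790663632, -0.20523701927018917], [-0.43859721154869796, 0.5185909566252764, -0.7339590627059436, 1.1399818238137005], [0.0, 0.0, 0.0, 1.0]]
```

View pics/top0.png

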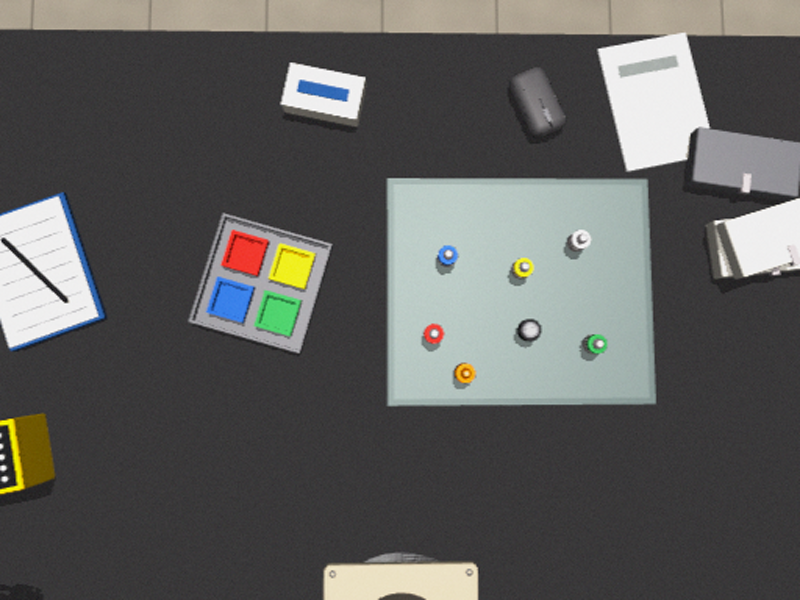

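View pics/scene0.png

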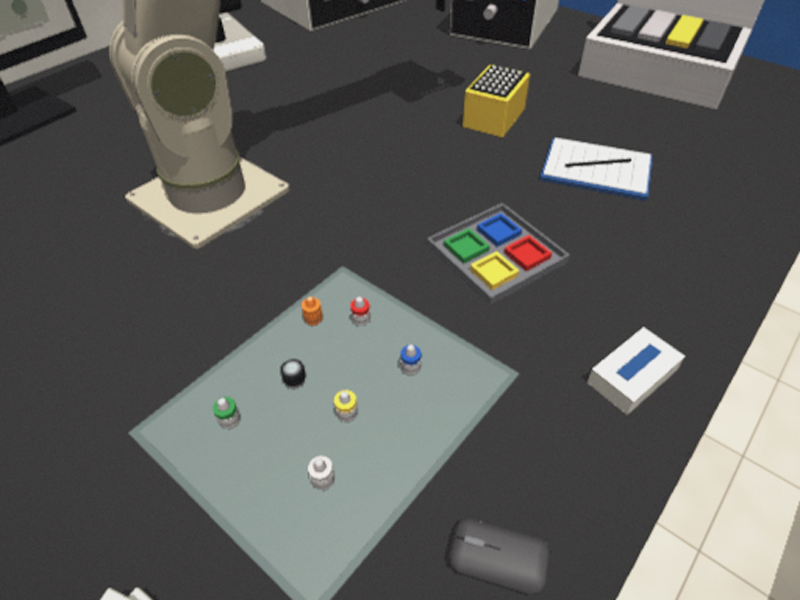

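Top view (800x600): caddy pockets are red (246,253), yellow (293,266), blue (231,300) and green (278,314). Objectives are blue (448,256), yellow (523,268), red (433,334) and green (597,344). Look-alikes are orange (465,373, could pass for red), plain (580,239, could pass for any of them) and the black eyepiece (529,330). I choose the four that have red, yellow, green and blue bands, and check them in a close crop.

```bash
python3 - <<'E'
from bench import *
import cv2
c=camera("top")["color"][:,:,::-1]
# native crop cols 245-405, rows 145-250, x5
cv2.imwrite("pics/top1.png",cv2.resize(c[140:255,245:405],None,fx=5,fy=5,interpolation=cv2.INTER_CUBIC))
cv2.imwrite("pics/top2.png",cv2.resize(c[130:230,115:220],None,fx=6,fy=6,interpolation=cv2.INTER_CUBIC)[:600])
E
```

```text
(no output)
```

View pics/top1.png

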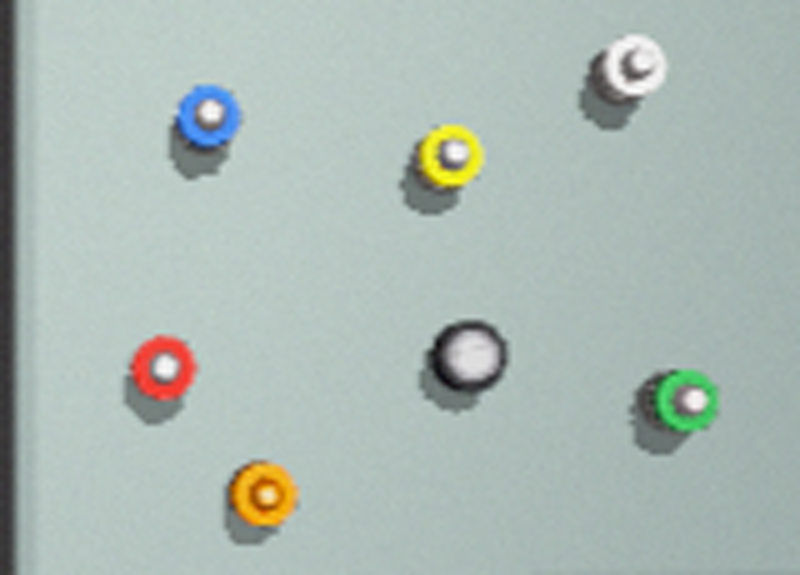

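View pics/top2.png

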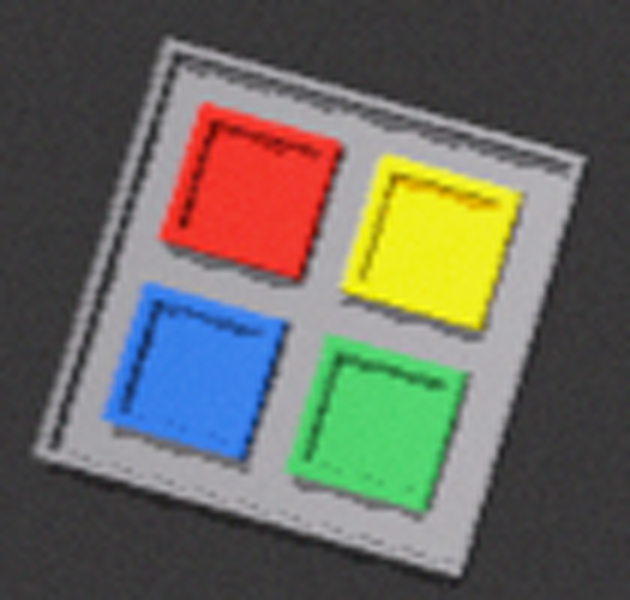

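The crop shows four clearly banded objectives: blue (209,117), yellow (451,156), red (164,368), green (686,401). The orange one (264,494), the plain one and the eyepiece stay. Pocket rim centres are red (252,191), yellow (432,241), blue (196,371) and green (378,423). The height of the mat isn't given, so I compare with the scene view to get it.

```bash
cat > h.py <<'E'
from bench import *
import numpy as np, cv2
from scipy.spatial.transform import Rotation as R
CT=dict(f=428.4805022644853,c=(264.15843899172734,187.5571342616328),T=np.array([[-0.005496862386449139,-0.9996371310675138,0.02637026156514817,-0.017037526288528924],[-0.9957049694953986,0.003034227527532165,-0.09253327609826852,0.5212027912003916],[0.09241968527360209,-0.02676564317219103,-0.9953603378272148,1.0058123958616374]]))
CS=dict(f=365.05466220032326,c=(259.77167981233964,190.0308612551929),T=np.array([[0.77106659974483,0.63666071313335,-0.010928637173974432,-0.3930728132792725],[0.46161540786638955,-0.5707245886231069,-0.6791057790663632,-0.20523701927018917],[-0.43859721154869796,0.5185909566252764,-0.7339590627059436,1.1399818238137005]]))
def at(C,u,v,z):
    d=C['T'][:,:3].T@np.array([(u-C['c'][0])/C['f'],(v-C['c'][1])/C['f'],1]);o=-C['T'][:,:3].T@C['T'][:,3]
    return o+d*(z-o[2])/d[2]
def proj(C,p):
    q=C['T'][:,:3]@p+C['T'][:,3];return C['f']*q[:2]/q[2]+C['c']
OBJ=dict(blue=(209,117),yellow=(451,156),red=(164,368),green=(686,401),plain=(634,66),eyep=(469,355),orange=(264,494))
PK=dict(red=(252,191),yellow=(432,241),blue=(196,371),green=(378,423))
def nat(p,s,o): return (p[0]+.5)/s-.5+o[0],(p[1]+.5)/s-.5+o[1]
def obj(n,mat): return at(CT,*nat(OBJ[n],5,(245,140)),mat+(.035 if n=='eyep' else .038))
def pk(n): return at(CT,*nat(PK[n],6,(115,130)),.018)
E
python3 - <<'E'
from h import *
for n in PK: print(n,pk(n).round(4))
c=camera("scene")["color"][:,:,::-1]
for n in OBJ:print(n,[obj(n,m).round(4).tolist() for m in(0,.006)],[(proj(CS,obj(n,m))).round(1).tolist() for m in (0,.006,.012)])
im=cv2.resize(c[180:310,120:290],None,fx=4.6,fy=4.6,interpolation=cv2.INTER_CUBIC)
for n in OBJ:
  for m,col in((0,(0,0,0)),(.006,(255,0,255))):
    u,v=proj(CS,obj(n,m)); th=np.linspace(0,2*np.pi,40)
    P=np.array([proj(CS,obj(n,m)+(.017 if n=='eyep' else .015)*np.array([np.cos(t),np.sin(t),0])) for t in th])
    cv2.polylines(im,[np.int32(((P-(120,180)+.5)*4.6)*16)],True,col,1,cv2.LINE_AA,4)
cv2.imwrite("pics/s1.png",im)
E
```

```text
red [0.586  0.2403 0.018 ]
yellow [0.5655 0.1679 0.018 ]
blue [0.5133 0.2613 0.018 ]
green [0.4922 0.1886 0.018 ]
blue [[0.5786, -0.0724, 0.038], [0.5777, -0.0719, 0.044]] [[262.7, 224.4], [262.5, 222.5], [262.3, 220.5]]
yellow [[0.5596, -0.1881, 0.038], [0.5588, -0.187, 0.044]] [[221.0, 253.9], [220.8, 251.8], [220.7, 249.6]]
red [[0.459, -0.0498, 0.038], [0.4588, -0.0495, 0.044]] [[230.3, 193.9], [230.2, 192.1], [230.1, 190.3]]
green [[0.4422, -0.2977, 0.038], [0.4421, -0.2959, 0.044]] [[144.0, 258.4], [144.0, 256.2], [144.0, 254.0]]
plain [[0.6031, -0.2775, 0.038], [0.602, -0.2758, 0.044]] [[205.2, 296.8], [205.1, 294.4], [204.9, 291.9]]
eyep [[0.4646, -0.1953, 0.035], [0.4643, -0.1941, 0.041]] [[187.8, 233.8], [187.7, 231.7], [187.6, 229.7]]
orange [[0.3996, -0.0964, 0.038], [0.3997, -0.0958, 0.044]] [[199.3, 193.5], [199.2, 191.7], [199.2, 189.9]]
```

View pics/s1.png

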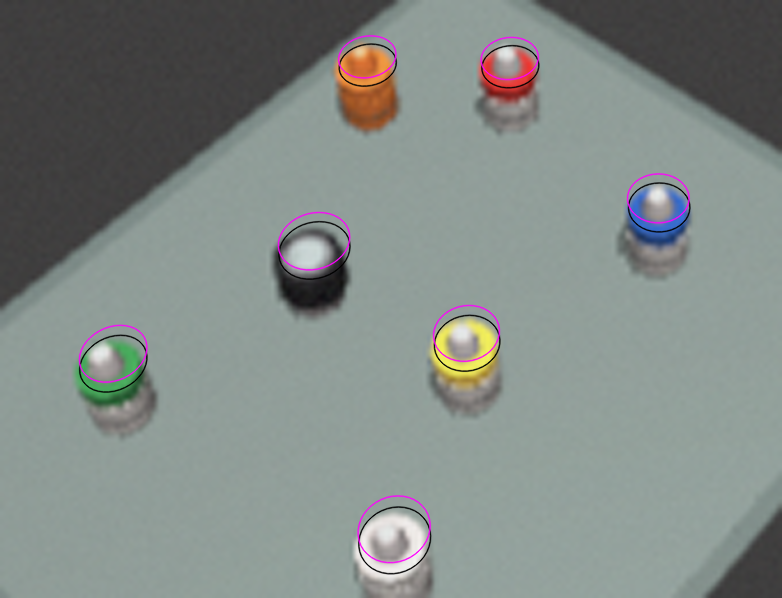

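The black mat=0 outlines fit the shoulders, so the mat is at about z=0. The tool yaw is already square with the caddy to within 0.02 rad, so I keep it throughout. I start with blue.

```bash
cat >> h.py <<'E'
def to(*targets):
    s=read_state();M=R.from_quat(s["eef_rot"]).as_matrix();print("t",round(s["time"],2),"at",s["ee_pos"].round(4),"F",s["ft_force"].round(1),"w",round(s["width"],4),"tilt",M[:,2].round(3))
    for t in targets: print(np.round(t,4),"->",(M.T@(np.array(t)-s["ee_pos"])).round(4))
def hi(p,z): return np.array([p[0],p[1],z])
E
python3 -c "
from h import *
b=obj('blue',0);to(hi(b,.11),hi(b,.015))"
```

```text
t 0.2 at [0.1581 0.6045 0.2221] F [-1.2  0.8 -0.4] w 0.087 tilt [-0.    -0.001 -1.   ]
[ 0.5786 -0.0724  0.11  ] -> [-0.5781 -0.5483  0.1125]
[ 0.5786 -0.0724  0.015 ] -> [-0.5781 -0.5482  0.2075]
```

Emit:
play_rows(increments="0 0 0 -0.578 -0.548 0.08 0.65;0 0 0 -0.578 -0.548 0.08 0.65;0 0 0 -0.578 -0.548 0.08 0.65;0 0 0 -0.578 -0.548 0.08 0.65;0 0 0 -0.578 -0.548 0.08 0.65;0 0 0 -0.578 -0.548 0.08 0.65;0 0 0 -0.578 -0.548 0.08 0.65;0 0 0 -0.578 -0.548 0.08 0.65", grip_force=20)

```text
time: 1.0
ee_pos: [0.3689, 0.2648, 0.1825]
eef_rot: [0.128, 0.992, 0.0, 0.0]
ft_force: [0.3, -0.1, 0.6]
width: 0.0569
grip_force: 0.0
```

```bash
python3 -c "
from h import *
b=obj('blue',0);to(hi(b,.11),hi(b,.015))"
```

```text
t 1.0 at [0.3689 0.2648 0.1825] F [ 0.3 -0.1  0.6] w 0.0569 tilt [ 0.     0.001 -1.   ]
[ 0.5786 -0.0724  0.11  ] -> [-0.2881 -0.2732  0.0723]
[ 0.5786 -0.0724  0.015 ] -> [-0.2881 -0.2732  0.1673]
```

Emit:
play_rows(increments="0 0 0 -0.288 -0.273 0.072 0.65;0 0 0 -0.288 -0.273 0.072 0.65;0 0 0 -0.288 -0.273 0.072 0.65;0 0 0 -0.288 -0.273 0.072 0.65;0 0 0 -0.288 -0.273 0.072 0.65;0 0 0 -0.288 -0.273 0.072 0.65;0 0 0 -0.288 -0.273 0.072 0.65;0 0 0 -0.288 -0.273 0.072 0.65")

```text
time: 1.8
ee_pos: [0.577, -0.0691, 0.1108]
eef_rot: [0.127, 0.992, 0.0, 0.0]
ft_force: [1.1, 1.1, 0.8]
width: 0.0567
grip_force: 0.0
```

Emit:
play_rows(increments="0 0 0 0 0 0 0.65;0 0 0 0 0 0 0.65;0 0 0 0 0 0 0.65")

```text
time: 2.1
ee_pos: [0.5759, -0.0663, 0.1111]
eef_rot: [0.127, 0.992, 0.0, -0.0]
ft_force: [0.4, 1.1, -1.4]
width: 0.0565
grip_force: 0.0
```

```bash
python3 -c "
from h import *
b=obj('blue',0);to(hi(b,.11),hi(b,.015))
w=camera('wrist');print(w['fx'],w['cx'],w['cy'],w['mount'])
cv2.imwrite('pics/w1.png',w['color'][:,:,::-1])
M=np.array(w['mount']);s=read_state();Rt=R.from_quat(s['eef_rot']).as_matrix()
for n in OBJ:
  p=obj(n,0);q=np.linalg.inv(M)@np.append(Rt.T@(p-s['ee_pos']),1);r=np.linalg.norm(q[:2]);th=np.arctan2(r,q[2]);print(n,w['cx']+w['fx']*th*q[0]/r,w['cy']+w['fx']*th*q[1]/r)
"
```

```text
t 2.1 at [ 0.5759 -0.0663  0.1111] F [ 0.4  1.1 -1.4] w 0.0565 tilt [-0.     0.001 -1.   ]
[ 0.5786 -0.0724  0.11  ] -> [-0.0042 -0.0052  0.0011]
[ 0.5786 -0.0724  0.015 ] -> [-0.0042 -0.0052  0.0961]
297.3186396354542 255.9231963701478 193.65655907508832 [[-5.58135127e-04 -9.67680533e-01 -2.52178655e-01  6.90440532e-02]
 [ 9.99999801e-01 -4.65992657e-04 -4.25107323e-04  7.43691888e-05]
 [ 2.93854680e-04 -2.52178842e-01  9.67680601e-01 -1.61613079e-01]
 [ 0.00000000e+00  0.00000000e+00  0.00000000e+00  1.00000000e+00]]
blue 249.16296093058966 207.73791805084633
yellow 120.09140304346613 218.1336178174417
red 238.08718269421536 57.841610893100835
green 6.065331580198716 134.40016835245024
plain 69.18582795054482 273.41843022231626
eyep 83.6854164655451 119.5603090438246
orange 165.55178523114762 10.121358903230288
```

View pics/w1.png

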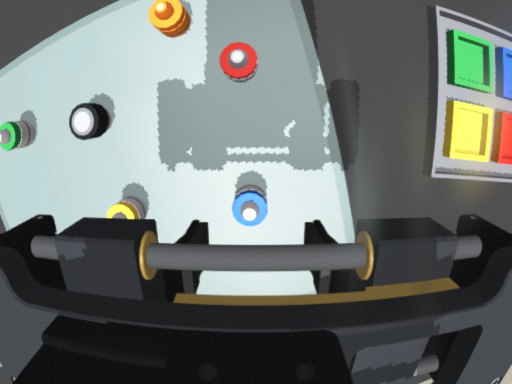

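Wrist view: blue shoulder seen at (250,207), predicted (249,208); red seen at (238,61), predicted (238,58). The positions are good, so I descend and grip.

Emit:
play_rows(increments="0 0 0 -0.004 -0.005 0.03 0.65;0 0 0 -0.004 -0.005 0.055 0.65;0 0 0 -0.004 -0.005 0.08 0.65;0 0 0 -0.004 -0.005 0.09 0.65;0 0 0 -0.004 -0.005 0.096 0.65;0 0 0 -0.004 -0.005 0.096 0.3;0 0 0 -0.004 -0.005 0.096 0.2;0 0 0 -0.004 -0.005 0.096 0.2", grip_force=20)

```text
time: 2.95
ee_pos: [0.5795, -0.0733, 0.0162]
eef_rot: [0.127, 0.992, 0.0, 0.001]
ft_force: [1.0, -0.8, 0.1]
width: 0.0398
grip_force: 0.0
```

Emit:
play_rows(increments="0 0 0 0 0 0 0.2;0 0 0 0 0 0 0.2;0 0 0 0 0 0 0.2")

```text
time: 3.25
ee_pos: [0.5792, -0.0733, 0.0158]
eef_rot: [0.128, 0.992, 0.0, 0.0]
ft_force: [-1.5, 0.7, 6.5]
width: 0.0292
grip_force: 20.0
```

```bash
python3 -c "
from h import *
b=pk('blue');s=read_state();print(s['grip_force']);to(hi(s['ee_pos'],.11),hi(b,.11),hi(b,.023))"
```

```text
20.00015758909285
t 3.25 at [ 0.5792 -0.0733  0.0158] F [-1.5  0.7  6.5] w 0.0292 tilt [ 0.001  0.    -1.   ]
[ 0.5792 -0.0733  0.11  ] -> [-0.0001  0.0001 -0.0942]
[0.5133 0.2613 0.11  ] -> [ 0.1484  0.3071 -0.0942]
[0.5133 0.2613 0.023 ] -> [ 0.1484  0.307  -0.0072]
```

Emit:
play_rows(increments="0 0 0 0 0 -0.03 0.2;0 0 0 0 0 -0.07 0.2;0 0 0 0.01 0.03 -0.094 0.2;0 0 0 0.03 0.073 -0.094 0.2;0 0 0 0.052 0.117 -0.094 0.2;0 0 0 0.075 0.16 -0.094 0.2;0 0 0 0.097 0.203 -0.094 0.2;0 0 0 0.118 0.245 -0.094 0.2")

```text
time: 4.05
ee_pos: [0.5256, 0.1954, 0.1091]
eef_rot: [0.127, 0.992, 0.0, -0.0]
ft_force: [1.1, 0.6, -1.0]
width: 0.0292
grip_force: 20.0
```

Emit:
play_rows(increments="0 0 0 0.018 0.038 0 0.2;0 0 0 0.03 0.06 0 0.2;0 0 0 0.03 0.062 0 0.2;0 0 0 0.03 0.062 0 0.2;0 0 0 0.03 0.062 0 0.2")

```text
time: 4.55
ee_pos: [0.5137, 0.2594, 0.109]
eef_rot: [0.129, 0.992, -0.0, 0.0]
ft_force: [-0.3, -1.1, -0.9]
width: 0.0294
grip_force: 20.0
```

```bash
python3 -c "
from h import *
b=pk('blue');to(hi(b,.0235));print(read_state()['grip_force'])
cv2.imwrite('pics/w2.png',camera('wrist')['color'][:,:,::-1])"
```

```text
t 4.55 at [0.5137 0.2594 0.109 ] F [-0.3 -1.1 -0.9] w 0.0294 tilt [ 0.    -0.001 -1.   ]
[0.5133 0.2613 0.0235] -> [0.0009 0.0018 0.0855]
19.99963169451803
```

View pics/w2.png

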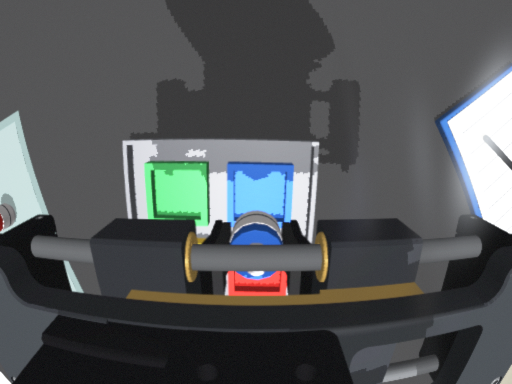

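Wrist view: the objective is held at (256,235), with the blue pocket (260,193) in line below it. I lower slowly.

Emit:
play_rows(increments="0 0 0 0.001 0.002 0.03 0.2;0 0 0 0.001 0.002 0.055 0.2;0 0 0 0.001 0.002 0.07 0.2;0 0 0 0.001 0.002 0.078 0.2;0 0 0 0.001 0.002 0.082 0.2;0 0 0 0.001 0.002 0.084 0.2;0 0 0 0.001 0.002 0.085 0.2;0 0 0 0.001 0.002 0.085 0.2")

```text
time: 5.4
ee_pos: [0.5131, 0.2635, 0.0247]
eef_rot: [0.128, 0.992, 0.0, 0.0]
ft_force: [0.8, 0.4, -1.0]
width: 0.0294
grip_force: 20.0
```

Emit:
play_rows(increments="0 0 0 0 0 0 0.2;0 0 0 0 0 0 0.2")

```text
time: 5.6
ee_pos: [0.513, 0.2634, 0.0245]
eef_rot: [0.128, 0.992, 0.0, 0.0]
ft_force: [-0.5, -0.2, -0.7]
width: 0.0293
grip_force: 20.0
```

Emit:
play_rows(increments="0 0 0 0 -0.001 0.001 0.2;0 0 0 0 -0.001 0.0015 0.2;0 0 0 0 -0.001 0.002 0.2;0 0 0 0 -0.001 0.002 0.2")

```text
time: 6.0
ee_pos: [0.5126, 0.2622, 0.0227]
eef_rot: [0.128, 0.992, 0.0, -0.0]
ft_force: [-3.1, -2.2, 7.3]
width: 0.0293
grip_force: 20.0
```

Contact with the floor (7 N at z = 0.0227). I release and rise.

Emit:
play_rows(increments="0 0 0 0 0 0 0.4;0 0 0 0 0 0 0.5;0 0 0 0 0 0 0.55;0 0 0 0 0 0 0.55;0 0 0 0 0 -0.02 0.55;0 0 0 0 0 -0.06 0.55;0 0 0 0 0 -0.1 0.6;0 0 0 0 0 -0.1 0.6")

```text
time: 6.8
ee_pos: [0.5153, 0.2637, 0.1276]
eef_rot: [0.128, 0.992, 0.003, 0.003]
ft_force: [0.5, -0.1, 0.0]
width: 0.0515
grip_force: 0.0
```

```bash
python3 -c "
from h import *
b=obj('red',0);to(hi(b,.11),hi(b,.015))
cv2.imwrite('pics/top3.png',cv2.resize(camera('wrist')['color'][:,:,::-1],(512,384)))"
```

```text
t 6.8 at [0.5153 0.2637 0.1276] F [ 0.5 -0.1  0. ] w 0.0515 tilt [ 0.007  0.005 -1.   ]
[ 0.459  -0.0498  0.11  ] -> [-0.0248 -0.3177  0.0156]
[ 0.459  -0.0498  0.015 ] -> [-0.0243 -0.3183  0.1106]
```

View pics/top3.png

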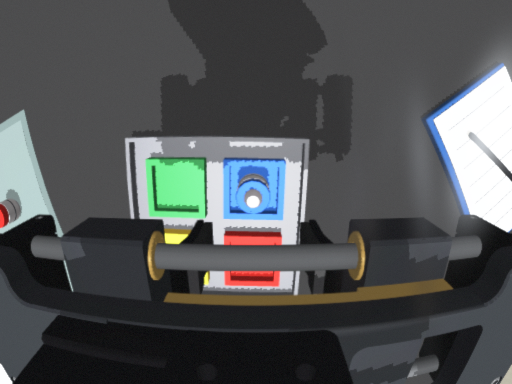

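Wrist view: blue stands upright, centred in its pocket at (254,195). Next is red.

Emit:
play_rows(increments="0 0 0 -0.003 -0.045 0.01 0.65;0 0 0 -0.007 -0.09 0.012 0.65;0 0 0 -0.01 -0.135 0.015 0.65;0 0 0 -0.014 -0.18 0.015 0.65;0 0 0 -0.017 -0.225 0.015 0.65;0 0 0 -0.021 -0.27 0.015 0.65;0 0 0 -0.024 -0.3 0.015 0.65;0 0 0 -0.025 -0.316 0.015 0.65")

```text
time: 7.65
ee_pos: [0.4554, -0.0526, 0.1063]
eef_rot: [0.129, 0.992, -0.0, -0.001]
ft_force: [0.7, 0.2, -0.5]
width: 0.0564
grip_force: 0.0
```

Emit:
play_rows(increments="0 0 0 0 0 0 0.65;0 0 0 0 0 0 0.65;0 0 0 0 0 0 0.65")

```text
time: 7.95
ee_pos: [0.4567, -0.0485, 0.1068]
eef_rot: [0.127, 0.992, -0.0, -0.0]
ft_force: [0.3, 0.5, -0.6]
width: 0.0563
grip_force: 0.0
```

```bash
python3 -c "
from h import *
b=obj('red',0);to(hi(b,.015))"
```

```text
t 7.95 at [ 0.4567 -0.0485  0.1068] F [ 0.3  0.5 -0.6] w 0.0563 tilt [-0.001  0.    -1.   ]
[ 0.459  -0.0498  0.015 ] -> [-0.0025 -0.0008  0.0918]
```

Emit:
play_rows(increments="0 0 0 -0.003 -0.001 0.03 0.65;0 0 0 -0.003 -0.001 0.055 0.65;0 0 0 -0.003 -0.001 0.076 0.65;0 0 0 -0.003 -0.001 0.086 0.65;0 0 0 -0.003 -0.001 0.091 0.65;0 0 0 -0.003 -0.001 0.091 0.3;0 0 0 -0.003 -0.001 0.091 0.2;0 0 0 -0.003 -0.001 0.091 0.2")

```text
time: 8.75
ee_pos: [0.46, -0.0513, 0.0169]
eef_rot: [0.127, 0.992, 0.0, 0.001]
ft_force: [-0.9, 0.0, -0.7]
width: 0.0401
grip_force: 0.0
```

Emit:
play_rows(increments="0 0 0 0 0 0 0.2;0 0 0 0 0 0 0.2;0 0 0 0 0 0 0.2")

```text
time: 9.05
ee_pos: [0.4599, -0.0513, 0.0166]
eef_rot: [0.127, 0.992, 0.0, 0.0]
ft_force: [-1.1, 0.2, 5.6]
width: 0.0292
grip_force: 20.1
```

```bash
python3 -c "
from h import *
b=pk('red');s=read_state();print(s['grip_force']);to(hi(b,.11),hi(b,.023))"
```

```text
20.080537291942164
t 9.05 at [ 0.4599 -0.0513  0.0166] F [-1.1  0.2  5.6] w 0.0292 tilt [ 0.001  0.001 -1.   ]
[0.586  0.2403 0.11  ] -> [-0.0483  0.3141 -0.0931]
[0.586  0.2403 0.023 ] -> [-0.0483  0.314  -0.0061]
```

Emit:
play_rows(increments="0 0 0 0 0 -0.03 0.2;0 0 0 0 0 -0.07 0.2;0 0 0 -0.006 0.04 -0.094 0.2;0 0 0 -0.013 0.085 -0.094 0.2;0 0 0 -0.02 0.13 -0.094 0.2;0 0 0 -0.027 0.175 -0.094 0.2;0 0 0 -0.034 0.22 -0.094 0.2;0 0 0 -0.041 0.265 -0.094 0.2")

```text
time: 9.85
ee_pos: [0.5663, 0.1963, 0.1098]
eef_rot: [0.127, 0.992, -0.0, -0.0]
ft_force: [0.2, -0.2, -0.6]
width: 0.0294
grip_force: 20.1
```

Emit:
play_rows(increments="0 0 0 -0.006 0.035 0 0.2;0 0 0 -0.007 0.047 0 0.2;0 0 0 -0.007 0.049 0 0.2;0 0 0 -0.007 0.049 0 0.2;0 0 0 -0.007 0.049 0 0.2")

```text
time: 10.35
ee_pos: [0.5852, 0.2381, 0.1103]
eef_rot: [0.129, 0.992, -0.0, -0.0]
ft_force: [1.1, -0.1, -1.1]
width: 0.0293
grip_force: 20.1
```

```bash
python3 -c "
from h import *
b=pk('red');to(hi(b,.0235))"
```

```text
t 10.35 at [0.5852 0.2381 0.1103] F [ 1.1 -0.1 -1.1] w 0.0293 tilt [-0.    -0.001 -1.   ]
[0.586  0.2403 0.0235] -> [-0.0002  0.0024  0.0868]
```

Emit:
play_rows(increments="0 0 0 0 0.001 0.03 0.2;0 0 0 0 0.001 0.055 0.2;0 0 0 0 0.001 0.07 0.2;0 0 0 0 0.001 0.078 0.2;0 0 0 0 0.001 0.082 0.2;0 0 0 0 0.001 0.084 0.2;0 0 0 0 0.001 0.085 0.2;0 0 0 0 0.001 0.085 0.2")

```text
time: 11.15
ee_pos: [0.5859, 0.2413, 0.0258]
eef_rot: [0.128, 0.992, 0.0, 0.0]
ft_force: [0.8, -0.5, -0.1]
width: 0.0295
grip_force: 20.1
```

Emit:
play_rows(increments="0 0 0 0 0 0.0005 0.2;0 0 0 0 0 0.001 0.2;0 0 0 0 0 0.0015 0.2;0 0 0 0 0 0.0015 0.2")

```text
time: 11.55
ee_pos: [0.5856, 0.2412, 0.0238]
eef_rot: [0.128, 0.992, 0.0, 0.0]
ft_force: [0.4, 0.8, -0.6]
width: 0.0297
grip_force: 20.1
```

Emit:
play_rows(increments="0 0 0 0 0 0.0005 0.2;0 0 0 0 0 0.001 0.2;0 0 0 0 0 0.001 0.2")

```text
time: 11.85
ee_pos: [0.5857, 0.2412, 0.0237]
eef_rot: [0.128, 0.992, 0.0, 0.0]
ft_force: [-3.9, -1.3, 9.2]
width: 0.0293
grip_force: 20.1
```

Floor contact felt at the expected height. I release and rise.

Emit:
play_rows(increments="0 0 0 0 0 0 0.4;0 0 0 0 0 0 0.5;0 0 0 0 0 0 0.55;0 0 0 0 0 0 0.55;0 0 0 0 0 -0.02 0.55;0 0 0 0 0 -0.05 0.55;0 0 0 0 0 -0.09 0.6;0 0 0 0 0 -0.09 0.6")

```text
time: 12.65
ee_pos: [0.5884, 0.242, 0.1182]
eef_rot: [0.128, 0.992, 0.002, 0.003]
ft_force: [1.2, -0.3, -0.3]
width: 0.0516
grip_force: 0.0
```

```bash
python3 -c "
from h import *
b=obj('yellow',0);to(hi(b,.11),hi(b,.015))"
```

```text
t 12.65 at [0.5884 0.242  0.1182] F [ 1.2 -0.3 -0.3] w 0.0516 tilt [ 0.007  0.004 -1.   ]
[ 0.5596 -0.1881  0.11  ] -> [-0.0811 -0.4234  0.0063]
[ 0.5596 -0.1881  0.015 ] -> [-0.0805 -0.424   0.1013]
```

Emit:
play_rows(increments="0 0 0 -0.008 -0.045 0.007 0.65;0 0 0 -0.017 -0.09 0.007 0.65;0 0 0 -0.026 -0.135 0.007 0.65;0 0 0 -0.034 -0.18 0.007 0.65;0 0 0 -0.043 -0.225 0.007 0.65;0 0 0 -0.052 -0.27 0.007 0.65;0 0 0 -0.06 -0.315 0.007 0.65;0 0 0 -0.069 -0.36 0.007 0.65")

```text
time: 13.45
ee_pos: [0.5607, -0.1263, 0.1055]
eef_rot: [0.127, 0.992, 0.0, 0.0]
ft_force: [0.6, 0.5, -0.3]
width: 0.0561
grip_force: 0.0
```

Emit:
play_rows(increments="0 0 0 -0.008 -0.04 0 0.65;0 0 0 -0.012 -0.06 0 0.65;0 0 0 -0.012 -0.063 0 0.65;0 0 0 -0.012 -0.063 0 0.65;0 0 0 -0.012 -0.063 0 0.65;0 0 0 -0.012 -0.063 0 0.65")

```text
time: 14.05
ee_pos: [0.5573, -0.1868, 0.1054]
eef_rot: [0.126, 0.992, 0.0, -0.0]
ft_force: [0.2, 1.1, -0.2]
width: 0.057
grip_force: 0.0
```

```bash
python3 -c "
from h import *
b=obj('yellow',0);to(hi(b,.015))"
```

```text
t 14.05 at [ 0.5573 -0.1868  0.1054] F [ 0.2  1.1 -0.2] w 0.057 tilt [-0.     0.001 -1.   ]
[ 0.5596 -0.1881  0.015 ] -> [-0.0026 -0.0007  0.0904]
```

Emit:
play_rows(increments="0 0 0 -0.002 0 0.03 0.65;0 0 0 -0.002 0 0.055 0.65;0 0 0 -0.002 0 0.076 0.65;0 0 0 -0.002 0 0.086 0.65;0 0 0 -0.002 0 0.09 0.65;0 0 0 -0.002 0 0.09 0.3;0 0 0 -0.002 0 0.09 0.2;0 0 0 -0.002 0 0.09 0.2")

```text
time: 14.85
ee_pos: [0.5594, -0.1892, 0.0166]
eef_rot: [0.128, 0.992, 0.0, 0.001]
ft_force: [0.0, 0.2, 0.2]
width: 0.04
grip_force: 0.0
```

Emit:
play_rows(increments="0 0 0 0 0 0 0.2;0 0 0 0 0 0 0.2;0 0 0 0 0 0 0.2")

```text
time: 15.15
ee_pos: [0.5592, -0.1892, 0.0162]
eef_rot: [0.128, 0.992, 0.0, 0.0]
ft_force: [-0.4, 0.8, 4.4]
width: 0.0292
grip_force: 20.0
```

```bash
python3 -c "
from h import *
b=pk('yellow');s=read_state();print(s['grip_force']);to(hi(b,.11),hi(b,.023))"
```

```text
19.999951631762087
t 15.15 at [ 0.5592 -0.1892  0.0162] F [-0.4  0.8  4.4] w 0.0292 tilt [ 0.001  0.    -1.   ]
[0.5655 0.1679 0.11  ] -> [ 0.0841  0.3471 -0.0938]
[0.5655 0.1679 0.023 ] -> [ 0.0842  0.347  -0.0068]
```

Emit:
play_rows(increments="0 0 0 0 0 -0.03 0.2;0 0 0 0 0 -0.07 0.2;0 0 0 0.01 0.04 -0.094 0.2;0 0 0 0.021 0.085 -0.094 0.2;0 0 0 0.032 0.13 -0.094 0.2;0 0 0 0.043 0.175 -0.094 0.2;0 0 0 0.054 0.22 -0.094 0.2;0 0 0 0.065 0.265 -0.094 0.2")

```text
time: 15.95
ee_pos: [0.5625, 0.0855, 0.1096]
eef_rot: [0.128, 0.992, 0.0, -0.0]
ft_force: [2.0, -0.1, -0.4]
width: 0.0295
grip_force: 20.0
```

Emit:
play_rows(increments="0 0 0 0.01 0.04 0 0.2;0 0 0 0.018 0.07 0 0.2;0 0 0 0.02 0.082 0 0.2;0 0 0 0.02 0.082 0 0.2;0 0 0 0.02 0.082 0 0.2;0 0 0 0.02 0.082 0 0.2")

```text
time: 16.55
ee_pos: [0.5647, 0.1657, 0.1097]
eef_rot: [0.129, 0.992, -0.0, 0.0]
ft_force: [-0.2, 0.4, -0.7]
width: 0.0296
grip_force: 20.0
```

```bash
python3 -c "
from h import *
b=pk('yellow');to(hi(b,.0235))"
```

```text
t 16.55 at [0.5647 0.1657 0.1097] F [-0.2  0.4 -0.7] w 0.0296 tilt [ 0.    -0.001 -1.   ]
[0.5655 0.1679 0.0235] -> [-0.0002  0.0024  0.0862]
```

Emit:
play_rows(increments="0 0 0 0 0.001 0.03 0.2;0 0 0 0 0.001 0.055 0.2;0 0 0 0 0.001 0.07 0.2;0 0 0 0 0.001 0.078 0.2;0 0 0 0 0.001 0.082 0.2;0 0 0 0 0.001 0.084 0.2;0 0 0 0 0.001 0.085 0.2;0 0 0 0 0.001 0.085 0.2")

```text
time: 17.35
ee_pos: [0.565, 0.1693, 0.0253]
eef_rot: [0.128, 0.992, 0.0, 0.0]
ft_force: [0.2, 0.2, -1.7]
width: 0.0296
grip_force: 20.0
```

Emit:
play_rows(increments="0 0 0 0 0 0.001 0.2;0 0 0 0 0 0.0015 0.2;0 0 0 0 0 0.002 0.2;0 0 0 0 0 0.002 0.2")

```text
time: 17.75
ee_pos: [0.5648, 0.1692, 0.0232]
eef_rot: [0.128, 0.992, 0.0, 0.0]
ft_force: [-2.1, -0.2, 5.3]
width: 0.0293
grip_force: 20.0
```

Emit:
play_rows(increments="0 0 0 0 0 0 0.4;0 0 0 0 0 0 0.5;0 0 0 0 0 0 0.55;0 0 0 0 0 0 0.55;0 0 0 0 0 -0.02 0.55;0 0 0 0 0 -0.05 0.55;0 0 0 0 0 -0.09 0.6;0 0 0 0 0 -0.09 0.6")

```text
time: 18.55
ee_pos: [0.5675, 0.1697, 0.1178]
eef_rot: [0.128, 0.992, 0.002, 0.003]
ft_force: [1.0, -0.3, 0.5]
width: 0.0513
grip_force: 0.0
```

```bash
python3 -c "
from h import *
b=obj('green',0);to(hi(b,.11),hi(b,.015))"
```

```text
t 18.55 at [0.5675 0.1697 0.1178] F [ 1.  -0.3  0.5] w 0.0513 tilt [ 0.007  0.003 -1.   ]
[ 0.4422 -0.2977  0.11  ] -> [ 0.0028 -0.484   0.0053]
[ 0.4422 -0.2977  0.015 ] -> [ 0.0034 -0.4845  0.1003]
```

Emit:
play_rows(increments="0 0 0 0 -0.045 0.007 0.65;0 0 0 0 -0.09 0.007 0.65;0 0 0 0 -0.135 0.007 0.65;0 0 0 0 -0.18 0.007 0.65;0 0 0 0 -0.225 0.007 0.65;0 0 0 0 -0.27 0.007 0.65;0 0 0 0.001 -0.315 0.007 0.65;0 0 0 0.001 -0.36 0.007 0.65")

```text
time: 19.35
ee_pos: [0.4717, -0.1805, 0.1054]
eef_rot: [0.127, 0.992, 0.0, 0.0]
ft_force: [0.3, -0.7, -0.5]
width: 0.0563
grip_force: 0.0
```

Emit:
play_rows(increments="0 0 0 0 -0.045 0 0.65;0 0 0 0 -0.09 0 0.65;0 0 0 0 -0.115 0 0.65;0 0 0 0 -0.123 0 0.65;0 0 0 0 -0.123 0 0.65;0 0 0 0 -0.123 0 0.65;0 0 0 0 -0.123 0 0.65")

```text
time: 20.05
ee_pos: [0.4422, -0.2963, 0.1054]
eef_rot: [0.126, 0.992, 0.0, -0.0]
ft_force: [1.3, -0.6, 0.0]
width: 0.0566
grip_force: 0.0
```

```bash
python3 -c "
from h import *
b=obj('green',0);to(hi(b,.015))"
```

```text
t 20.05 at [ 0.4422 -0.2963  0.1054] F [ 1.3 -0.6  0. ] w 0.0566 tilt [ 0.     0.001 -1.   ]
[ 0.4422 -0.2977  0.015 ] -> [-0.0003 -0.0015  0.0904]
```

Emit:
play_rows(increments="0 0 0 0 -0.001 0.03 0.65;0 0 0 0 -0.001 0.055 0.65;0 0 0 0 -0.001 0.076 0.65;0 0 0 0 -0.001 0.086 0.65;0 0 0 0 -0.001 0.09 0.65;0 0 0 0 -0.001 0.09 0.3;0 0 0 0 -0.001 0.09 0.2;0 0 0 0 -0.001 0.09 0.2")

```text
time: 20.85
ee_pos: [0.4418, -0.2991, 0.0165]
eef_rot: [0.128, 0.992, -0.0, 0.001]
ft_force: [-0.3, -0.9, -0.1]
width: 0.0402
grip_force: 0.0
```

Emit:
play_rows(increments="0 0 0 0 0 0 0.2;0 0 0 0 0 0 0.2;0 0 0 0 0 0 0.2")

```text
time: 21.15
ee_pos: [0.4415, -0.299, 0.0161]
eef_rot: [0.128, 0.992, 0.0, 0.0]
ft_force: [0.4, 1.4, 5.0]
width: 0.0293
grip_force: 20.0
```

```bash
python3 -c "
from h import *
b=pk('green');s=read_state();print(s['grip_force']);to(hi(b,.11),hi(b,.023))"
```

```text
19.999922099523246
t 21.15 at [ 0.4415 -0.299   0.0161] F [0.4 1.4 5. ] w 0.0293 tilt [ 0.001  0.    -1.   ]
[0.4922 0.1886 0.11  ] -> [ 0.0743  0.4846 -0.0939]
[0.4922 0.1886 0.023 ] -> [ 0.0744  0.4845 -0.0069]
```

Emit:
play_rows(increments="0 0 0 0 0 -0.03 0.2;0 0 0 0 0 -0.07 0.2;0 0 0 0.005 0.035 -0.094 0.2;0 0 0 0.012 0.08 -0.094 0.2;0 0 0 0.019 0.125 -0.094 0.2;0 0 0 0.026 0.17 -0.094 0.2;0 0 0 0.033 0.215 -0.094 0.2;0 0 0 0.04 0.26 -0.094 0.2")

```text
time: 21.95
ee_pos: [0.468, -0.0354, 0.1097]
eef_rot: [0.128, 0.992, 0.0, 0.0]
ft_force: [0.8, -1.0, -1.4]
width: 0.0296
grip_force: 20.0
```

Emit:
play_rows(increments="0 0 0 0.007 0.045 0 0.2;0 0 0 0.014 0.09 0 0.2;0 0 0 0.021 0.135 0 0.2;0 0 0 0.027 0.18 0 0.2;0 0 0 0.032 0.21 0 0.2;0 0 0 0.034 0.223 0 0.2;0 0 0 0.034 0.223 0 0.2;0 0 0 0.034 0.223 0 0.2")

```text
time: 22.75
ee_pos: [0.4918, 0.1853, 0.1094]
eef_rot: [0.128, 0.992, -0.001, -0.0]
ft_force: [0.9, -0.6, -0.8]
width: 0.0297
grip_force: 20.0
```

Emit:
play_rows(increments="0 0 0 0 0 0 0.2;0 0 0 0 0 0 0.2")

```text
time: 22.95
ee_pos: [0.492, 0.1856, 0.1098]
eef_rot: [0.129, 0.992, 0.0, 0.0]
ft_force: [0.8, 0.4, -0.5]
width: 0.0297
grip_force: 20.0
```

```bash
python3 -c "
from h import *
b=pk('green');to(hi(b,.0235))"
```

```text
t 22.95 at [0.492  0.1856 0.1098] F [ 0.8  0.4 -0.5] w 0.0297 tilt [ 0.  0. -1.]
[0.4922 0.1886 0.0235] -> [0.0006 0.003  0.0863]
```

Emit:
play_rows(increments="0 0 0 0 0.002 0.03 0.2;0 0 0 0 0.002 0.055 0.2;0 0 0 0 0.002 0.07 0.2;0 0 0 0 0.002 0.078 0.2;0 0 0 0 0.002 0.082 0.2;0 0 0 0 0.002 0.084 0.2;0 0 0 0 0.002 0.085 0.2;0 0 0 0 0.002 0.085 0.2")

```text
time: 23.75
ee_pos: [0.4926, 0.1892, 0.0252]
eef_rot: [0.128, 0.992, 0.0, 0.0]
ft_force: [-0.4, -0.1, -0.4]
width: 0.0296
grip_force: 20.0
```

Emit:
play_rows(increments="0 0 0 0 0 0.001 0.2;0 0 0 0 0 0.0015 0.2;0 0 0 0 0 0.002 0.2;0 0 0 0 0 0.002 0.2")

```text
time: 24.15
ee_pos: [0.4924, 0.1892, 0.0231]
eef_rot: [0.128, 0.992, 0.0, 0.0]
ft_force: [-1.7, -0.8, 4.1]
width: 0.0295
grip_force: 20.0
```

Floor contact. I release, rise, and back away so the top camera sees the caddy.

Emit:
play_rows(increments="0 0 0 0 0 0 0.4;0 0 0 0 0 0 0.5;0 0 0 0 0 0 0.55;0 0 0 0 0 0 0.55;0 0 0 0 0 -0.02 0.55;0 0 0 0 0 -0.05 0.55;0 0 0 0 0 -0.09 0.6;0 0 0 0 0 -0.12 0.6")

```text
time: 24.95
ee_pos: [0.4927, 0.189, 0.1448]
eef_rot: [0.128, 0.992, 0.0, 0.001]
ft_force: [-0.9, 0.2, -0.6]
width: 0.051
grip_force: 0.0
```

Emit:
play_rows(increments="0 0 0 0.01 0.045 -0.01 0.6;0 0 0 0.03 0.09 -0.02 0.6;0 0 0 0.05 0.135 -0.03 0.6;0 0 0 0.07 0.18 -0.03 0.6;0 0 0 0.09 0.22 -0.03 0.6;0 0 0 0.11 0.26 -0.03 0.6;0 0 0 0.13 0.3 -0.03 0.6;0 0 0 0.13 0.3 -0.03 0.6")

```text
time: 25.75
ee_pos: [0.4375, 0.5189, 0.1711]
eef_rot: [0.123, 0.992, 0.001, -0.002]
ft_force: [-0.8, 0.5, -1.0]
width: 0.0519
grip_force: 0.0
```

Emit:
play_rows(increments="0 0 0 0 0 0 0.6;0 0 0 0 0 0 0.6;0 0 0 0 0 0 0.6")

```text
time: 26.05
ee_pos: [0.4434, 0.5108, 0.1729]
eef_rot: [0.129, 0.992, -0.0, 0.0]
ft_force: [0.0, -0.3, 0.2]
width: 0.0523
grip_force: 0.0
```

```bash
python3 -c "
from h import *
to()
c=camera('top')['color'][:,:,::-1]
cv2.imwrite('pics/top4.png',cv2.resize(c[115:265,115:410],None,fx=2.7,fy=2.7,interpolation=cv2.INTER_CUBIC))
c=camera('scene')['color'][:,:,::-1]
cv2.imwrite('pics/s4.png',cv2.resize(c[110:210,250:390],None,fx=5,fy=5,interpolation=cv2.INTER_CUBIC))"
```

```text
t 26.05 at [0.4434 0.5108 0.1729] F [ 0.  -0.3  0.2] w 0.0523 tilt [ 0. -0. -1.]
```

View pics/top4.png

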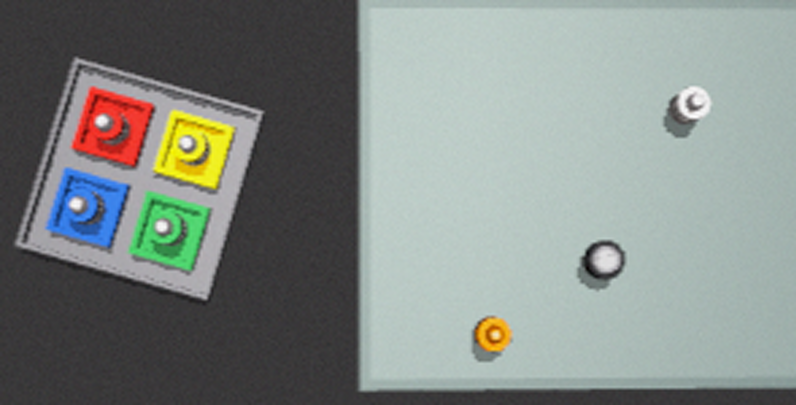

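View pics/s4.png

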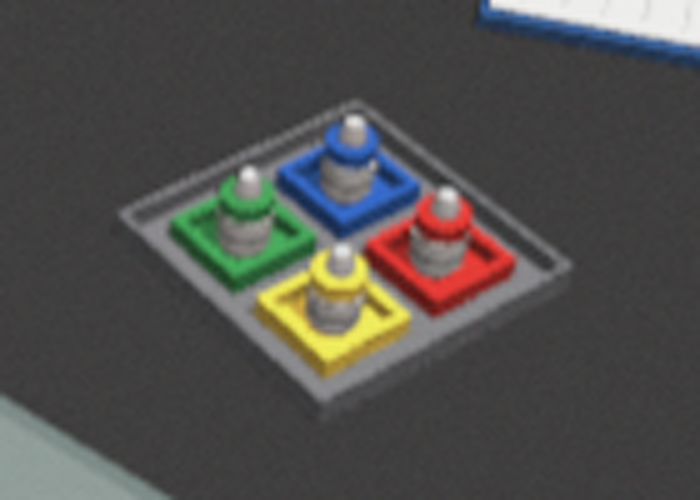

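Both views show all four upright in the pockets of their own colours (top crop: red (103,122), yellow (187,145), blue (78,205), green (163,229)). Plain (692,104), the eyepiece (605,260) and orange (493,334) have not moved. I hand in.

```bash
python3 -c "
from bench import *
print(close_job())"
```

```text
the job is handed in; nothing more can be done
None
```

I handed the job in at about 26 s of robot time: all four banded objectives stand upright in the pockets of their own colours, and the plain objective and eyepiece were left where they stood; the hand-in returned no verdict.

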